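# Lock the test-port box with its latch rod

### The job

Shut the lid of the small pine test-port box, then lock it: slide the brass latch rod nose first through the near eye of the keeper, the eye hanging from the lid and the far eye of the keeper, until its collar is fully home against the keeper, and let go. The keeper is screwed on through slots, so feel for its eye and never force the rod; leave the loose things on the counter where they are.

Things in the scene. Friction and masses are not known exactly. Their poses are not given: they have to be found in the camera images.
- box: Pine box fixed to the iron counter, 110 (x) x 120 (y) x 78 mm high plus a 3 mm rubber gasket on its rim. Origin: centre of its underside, z up. Its x axis points from the lid's hinge to the latch side, roughly away from the robot; its y axis is the way in which the rod is pushed in. Limit for the rod on box, lid or keeper: 30 N; touch slowly, a hard touch at over 20 mm/s can pass it.
- keeper_near (a point): Where the near eye's outer mouth would lie if the keeper were pushed right in: x 72, y -68, z 58 mm in the box frame (the point is fixed to the box). The keeper is a brass U bracket on the box's latch side: two upright cheeks 8 mm thick, 36 mm high (z 40 to 76), ending 22 mm beyond their eyes in x, each with one round 12 mm through hole. The rod goes in here, pushed along box y.
- keeper_far (a point): The far eye's outer mouth in the same sense: x 72, y 68, z 58 mm in the box frame; the far cheek fills y 60 to 68. Both eyes lie on one line along box y, true in height; but the keeper is screwed on tight through long slots along box x, so its line truly lies 4 to 26 mm further out (x 76 to 98), both eyes alike. This is not measured: find it by looking or by feel.
- lid (a joint): Angle of the pine lid about its hinge, rad, growing as it opens (up to 1.3); 0.6 to 1.1 at the start, 0 is shut flat on the box's gasket. A stiff hinge holds the lid where it is left (about 1 to 3 N at its free edge moves it); pushed shut, it stays shut.
- lid_hinge (a point): Point on the hinge line (along box y), at the middle of the lid's back edge and the height of its underside: x -55, y 0, z 81 mm in the box frame. The lid is a pine board 114 (away from the hinge) x 124 x 12 mm; a 30 mm wide, 3 mm thick brass strap lies along the middle of its outer half and turns down over the free edge to a sprung hasp plate with the eye.
- lid_eye (a point): Centre of the lid's eye: an oblong hole, 36 mm along box x by 12 mm high, in a 6 mm thick brass plate midway between the cheeks. The hasp is sprung: lid shut, the eye waits 2 mm too high (x 87, y 0, z 60 mm in the box frame) and the rod's tapered nose must wedge it down 1 to 2 mm, against 1.5 N plus 1 N per mm.
- rod: Brass latch rod, 0.21 kg. Origin on its axis at the nose-side face of the collar; x runs along the shaft to the nose. Round 10 mm shaft, 158 mm long, its last 16 mm tapering. Behind the origin a 20 mm round collar 5 mm thick, then a square grip 16 x 16 x 46 mm, centred 28 mm behind the origin. Mass centre 22 mm ahead. Home: collar on the near cheek, nose 22 mm out of the far one.
- rod_tip (a point): Tip of the rod's nose, on its axis; the nose is 6 mm wide there. At the start the rod lies level, nose pointing roughly to +y (robot's left).
- rest: Wooden rest fixed to the counter, 120 (x, along the rod) x 44 x 34 mm high, with a groove 13 mm wide and 10 mm deep along its top in which the shaft lies, axis 29 mm above the counter; collar and grip stand free beyond its end. Origin: centre of its underside.
- regulator: Bystander: faded red gas regulator, standing, 76 mm wide, 98 mm high. Origin: centre of its underside.
- gauge: Bystander: round steel pressure gauge lying on its back, 64 mm wide, 32 mm high. Origin: centre of its underside.
- pipe: Bystander: copper pipe stub, 22 mm, standing on its brass nut, 75 mm high. Origin: centre of its underside.
- knob: Bystander: black bakelite knob, 50 mm wide, 28 mm high. Origin: centre of its underside.

How it is judged (in metres and radians):
On the way, in this order (a step that is already met when the one before it is completed fails the run):
1. the lid is shut (angle below 0.03) (value of joint lid below 0.03 rad), for 0.2 s.
2. the rod's nose is through the near cheek, with the lid shut (value of joint lid below 0.03 rad and y of rod_tip in the frame of box between -0.052 and 0.2 m and x of rod_tip in the frame of box between 0.072 and 0.102 m and z of rod_tip in the frame of box between 0.048 and 0.068 m), for 0.1 s.
3. the rod's nose is through the lid's eye and the far cheek (value of joint lid below 0.03 rad and y of rod_tip in the frame of box between 0.07 and 0.2 m and x of rod_tip in the frame of box between 0.072 and 0.102 m and z of rod_tip in the frame of box between 0.05 and 0.066 m), for 0.1 s.
At the end, for the whole second after the job is handed in: The lid is shut (angle below 0.02 rad), the rod lies at rest, released, along the box's y (within 0.04 rad) through both cheeks and the lid's eye (its axis within 4 mm of the eyes' height at both ends), and its collar is within 2 mm of the near cheek (value of joint lid below 0.02 rad and y of rod in the frame of box between -0.07 and -0.06 m and x of rod in the frame of box between 0.072 and 0.102 m and z of rod in the frame of box between 0.054 and 0.062 m and x of rod_tip in the frame of box between 0.072 and 0.102 m and z of rod_tip in the frame of box between 0.054 and 0.062 m and angle between the x axis of rod and the y axis of box, either way round below 0.04 rad and linear speed of rod below 0.02 m/s and contact force between rod and the fingers below 0.1 N); the robot touches nothing.
It fails at once if the rod is forced: more than 30 N between the rod and the box, its lid or its keeper (contact force between rod and box above 30 N).
It fails at once if a loose thing on the counter is moved more than 20 mm (distance of any of regulator, gauge, pipe, knob from where it was at the start of the episode above 0.02 m).
It also fails if it takes over 72 s, if anything falls off the work surface, if the arm or the gripper's body presses on something with over 40 N, if the wrist force passes 120 N, or if a joint passes its speed limit or range.

### The arm

A 6-joint arm with a two-finger parallel gripper is mounted at the origin on the work surface. World frame = base frame: x ahead of the robot, y to its left, z up, the work surface at z = 0. Lengths are in mm, angles in rad, forces in N, time in s.
With the tool pointing down it reaches from about 400 to 925 mm from the base axis. Payload 12.5 kg.
Tool frame: the origin (TCP) lies midway between the tips of the shut fingers; the grasp point (between the pads) lies 19 mm behind it; z points along the fingers, y is the line along which they close (so a half turn about z gives the same grasp; the last joint's range is limited). The gripper opens to 95 mm and grips with 3 to 60 N. Pads are 20 mm wide; open, the fingers measure 119 mm over their backs; the gripper's body (75 mm by 180 mm) begins 59 mm behind the grasp point.
Start: joints at [-1.302, 0.491, 1.559, -0, 1.092, -0.106], TCP at [228.828, -581.622, 214.661] pointing down, gripper open.
Joint ranges: [-3.1, 3.1], [-0.84, 2.19], [0.05, 2.79], [-1.13, 4.28], [0.06, 2.93], [-2.69, 2.69]. Speed limits (rad/s): [2.22, 2.22, 2.79, 3.14, 3.14, 3.14].

### API

Orientations are given as [roll, pitch, yaw] about the fixed x, y, z axes, in that order (R = Rz(yaw) Ry(pitch) Rx(roll)).
In Python, from cell import state, read_camera, camera_info, env gives the robot as it stands.
- The arm moves only by the tool move_arm, never from a script. Its argument "commands" is a list of rows, each a list of 3 entries, a list of its own where there are three numbers: the shift along the world's x, y, z in cm, then the turn, a rotation vector about the world's x, y, z in degrees, then the opening, from 0 (shut) to 1 (fully open). A call has 1 to 10 rows; each row shifts and turns the commanded pose from where the row before left it; what a row does not reach is not made up. A row lasts 1/10 s, in which the tool goes at most 50 mm and 8.59 degrees, less where a joint would pass 70% of its speed; a pose out of reach is approached as far as the arm can. A call with a gripper value outside its range is refused whole. The fingers move at their own pace and stop on an object; the grip force is fixed at half the most. Time passes only in rows, so rows that do not move let the fingers close. It gives the time, the measured TCP pose, the force, the opening and the grip force at its end, in the units of the state.
- state(): the state, without advancing time (a new reading comes with each control period).
- read_camera(name): name is "side" or "top" or "wrist"; returns the picture (400x640x3 uint8, blue, green, red); there is no depth.
- camera_info(name): a dict with "K" (3x3 intrinsics, pixels), "k1" (the pictures are not rectified: a ray, as slopes to the right and down, at radius r is drawn at 1 + k1 r^2 times it, then the intrinsics apply), "cam_to_world" (4x4, takes a point from camera to world coordinates). Camera axes: x right, y down, z forward; pixel columns grow to the right and rows downward; lengths in mm; the calibration is good to about 2 mm. A picture is of the moment at which its call begins: read the wrist's pose just before it. camera_info takes no time and is no camera call; for the wrist camera it gives the pose at the moment of the call.
- env.job_done(): hands the job in; it is judged then, once.
The state is a dict: "t": time; "joints": joint angles; "qvel": joint speeds; "tau": joint torques, N m; "eef_pos": TCP position; "tcp_rot": TCP orientation; "ft_force": force on the tool from outside, world axes, zero at the start; "moment": the same for the moment, N m; "opening": opening from 0.0 (shut) to 1.0 (fully open); "grip_force": force on a finger pad.
Only numpy, scipy, OpenCV 4.12 (cv2) and the standard library are available. Lean on these libraries where they do the work, as an engineer would, in place of code of your own. Each camera call takes 0.05 s, during which the arm holds its last target. There are 200 camera calls.

## Working session

There is one attempt and no reset: what is moved stays moved. The work goes in short steps, Python scripts to look and compute and a tool call to move; the robot and the scene stay as the last step left them, time stands still between calls to the robot, and variables do not carry over. Pictures are saved under pics/ and viewed, at most 10 in all, crops included, and the job is handed in when it is done.

Besides the shell and the picture viewer there is one more tool, called after ">>>" as name(argument=value, ...) on one line, values as JSON. move_arm: Moves the arm, as the interface text tells. Its arguments: {"type":"object","properties":{"commands":{"type":"array"}},"required":["commands"]}

```bash
mkdir -p pics; ls; cat > h.py <<'E'
import numpy as np, cv2
from cell import state, read_camera, camera_info, env
def ray(info,u,v):
    K=np.array(info["K"]);T=np.array(info["cam_to_world"])
    xd=np.array([(u-K[0,2])/K[0,0],(v-K[1,2])/K[1,1]]);x=xd.copy()
    for _ in range(20): x=xd/(1+info["k1"]*(x@x))
    d=T[:3,:3]@np.array([x[0],x[1],1]);return T[:3,3],d/np.linalg.norm(d)
def onz(info,u,v,z):
    o,d=ray(info,u,v);return o+d*(z-o[2])/d[2]
def proj(info,p):
    K=np.array(info["K"]);T=np.array(info["cam_to_world"])
    c=T[:3,:3].T@(np.array(p)-T[:3,3]);x=c[:2]/c[2];x=x*(1+info["k1"]*(x@x))
    return K[0,0]*x[0]+K[0,2],K[1,1]*x[1]+K[1,2]
def tri(i1,p1,i2,p2):
    o1,d1=ray(i1,*p1);o2,d2=ray(i2,*p2)
    s=np.linalg.lstsq(np.c_[d1,-d2],o2-o1,rcond=None)[0]
    a=o1+s[0]*d1;b=o2+s[1]*d2;return (a+b)/2,np.linalg.norm(a-b)
E
python3 - <<'E'
from h import *
for n in ["top","side"]:
    im=read_camera(n);cv2.imwrite(f"pics/{n}0.png",im)
    i=camera_info(n);print(n,i["K"],i["k1"],np.round(i["cam_to_world"],3).tolist())
s=state();print(s)
E
```

```text
pics
top [[464.28676283   0.         323.49141648]
 [  0.         464.28676283 201.35228999]
 [  0.           0.           1.        ]] -0.014601342606713915 [[0.052, -0.979, 0.199, 280.155], [-0.999, -0.05, 0.014, 2.312], [-0.004, -0.2, -0.98, 1338.718], [0.0, 0.0, 0.0, 1.0]]
side [[471.89382925   0.         313.52977698]
 [  0.         471.89382925 200.76032608]
 [  0.           0.           1.        ]] -0.11859622749896004 [[-0.722, -0.43, 0.542, -82.763], [-0.692, 0.467, -0.55, 672.572], [-0.017, -0.773, -0.635, 841.076], [0.0, 0.0, 0.0, 1.0]]
{'t': 0.1, 'joints': array([-1.30163644e+00,  4.91470482e-01,  1.55940892e+00, -3.36117395e-05,
        1.09170058e+00, -1.05588622e-01]), 'qvel': array([ 0.00044945, -0.00200771, -0.00032118, -0.00053252,  0.00084701,
        0.00057999]), 'tau': array([ 1.96361187e-03, -6.13622475e+01, -2.58606684e+01,  6.93929521e-02,
        4.69911215e-02, -2.39145680e-05]), 'eef_pos': array([ 228.73368381, -581.39736359,  214.13104727]), 'tcp_rot': array([-3.14060768e+00, -7.44108063e-05,  3.74763980e-01]), 'ft_force': array([ 0.6980008 , -0.01537436,  0.55178346]), 'moment': array([ 0.00018002, -0.04161998,  0.04774861]), 'grip_force': 0.0, 'opening': 0.9986960895760367}
```

View pics/top0.png

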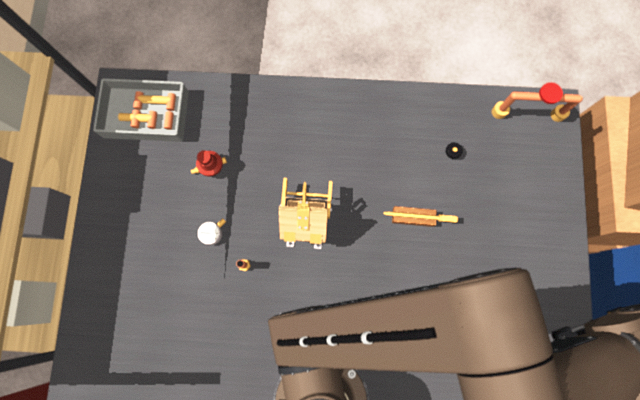

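View pics/side0.png

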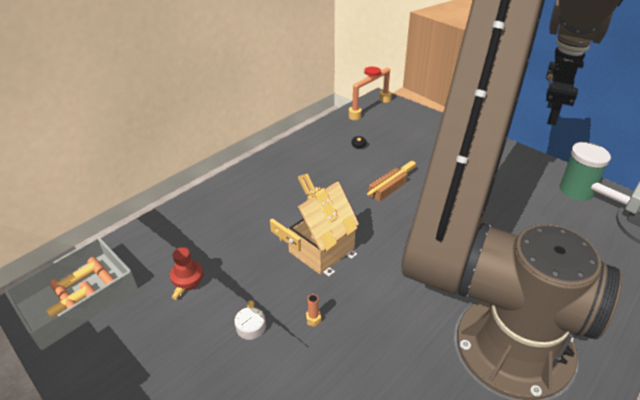

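The top view shows the box at about (305,218), the rod on its rest at (420,215) with its grip right and nose left, and the knob at (454,150). In the side view the lid stands half open at about (335,215). I'll enlarge both.

```bash
python3 - <<'E'
from h import *
a=cv2.imread("pics/top0.png");b=cv2.imread("pics/side0.png")
r=lambda c:cv2.resize(c,None,fx=4,fy=4,interpolation=cv2.INTER_CUBIC)
A=r(a[165:265,270:470]);B=r(b[155:280,260:425])
B=B[:,:660]
cv2.imwrite("pics/za.png",A);cv2.imwrite("pics/zb.png",B)
it=camera_info("top")
for n,z,p in [("rod grip",29,(457,219)),("rodtip",29,(384,213)),("knob",14,(454,150))]: print(n,onz(it,*p,z).round(1))
E
```

```text
rod grip [ 514.4 -362.1   29. ]
rodtip [ 521.2 -153.3   29. ]
knob [ 725.1 -358.6   14. ]
```

View pics/za.png

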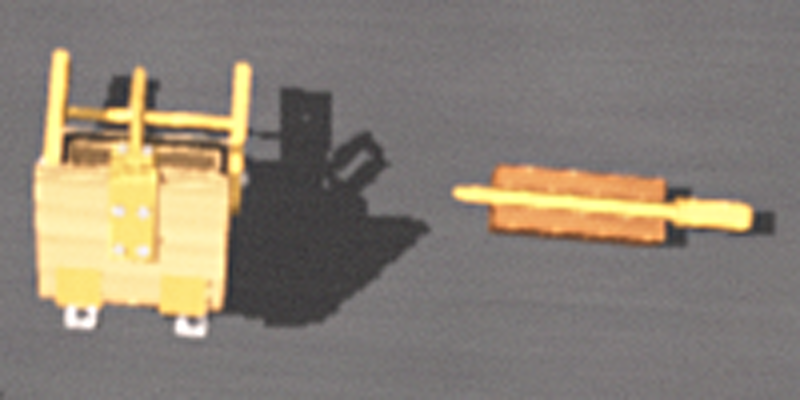

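View pics/zb.png

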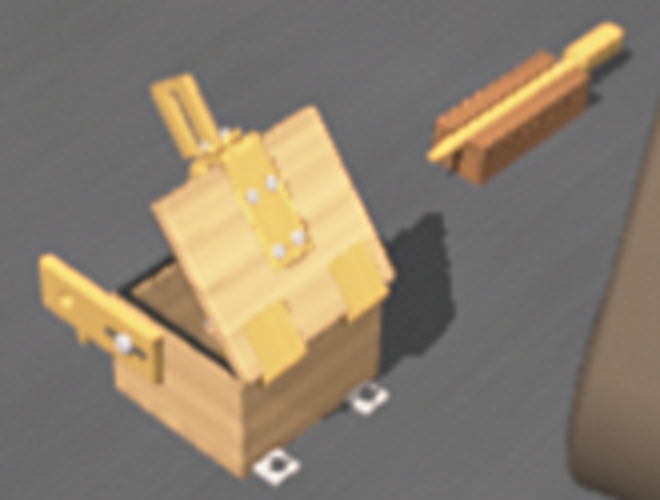

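The crops show:
- **Keeper:** the cheek ends are at crop A (62,50) and (243,63).
- **Lid:** it is open at roughly 0.9 rad.
- **Rod:** the tip is at crop A (455,192) and the grip end at (752,216).

In crop B the box's base corners are (245,475) and (115,388).

```bash
python3 - <<'E'
from h import *
it=camera_info("top");iS=camera_info("side")
f=lambda u,v:(270+(u-1.5)/4,165+(v-1.5)/4); g=lambda u,v:(260+(u-1.5)/4,155+(v-1.5)/4)
F=onz(it,*f(62,50),76);N=onz(it,*f(243,63),76)
print("cheek ends",F.round(1),N.round(1),np.linalg.norm(F-N))
C1=onz(iS,*g(245,475),0);C2=onz(iS,*g(115,388),0)
print("base corners -55,60 / 55,60",C1.round(1),C2.round(1),np.linalg.norm(C1-C2))
d=(F-N)[:2];print("yaw cheeks",np.arctan2(-d[0],d[1]),"yaw base",np.arctan2(*(C2-C1)[[1,0]]))
# lid back corners in top view, z ~81-93
for p in [(38,305),(222,308)]: print("hinge corner",onz(it,*f(*p),90).round(1))
# lid free corners by triangulation (upper surface)
for a,b in [((38,168),(152,208)),((228,168),(315,107))]: print("lid free",tri(it,f(*a),iS,g(*b)))
print("tip",tri(it,f(454,192),iS,g(431,155)),"grip end",tri(it,f(752,216),iS,g(618,35)))
print("rod z29",onz(it,*f(454,192),29),onz(it,*f(752,216),32))
E
```

```text
cheek ends [600.7 131.9  76. ] [597.7   4.6  76. ] 127.32921118470873
base corners -55,60 / 55,60 [435.5 127.3   0. ] [544.  129.8   0. ] 108.48810523465058
yaw cheeks -0.023376457178962626 yaw base 0.023464236536096306
hinge corner [419.2 134.6  90. ]
hinge corner [423.5  10.5  90. ]
lid free (array([498.09098764, 132.35504668, 174.07462324]), np.float64(1.6061250655381059))
lid free (array([498.17421924,   7.35724243, 175.78722954]), np.float64(11.94170164712041))
tip (array([ 521.0056609 , -150.45096159,   33.57599856]), np.float64(0.7179208134557563)) grip end (array([ 514.32740039, -365.27083682,   27.13066135]), np.float64(3.521391347646392))
rod z29 [ 522.16073974 -150.80086719   29.        ] [ 514.99900056 -363.06707348   32.        ]
```

>>> move_arm(commands=[[[3.5,3.4,0.3],[0,0,8.3],0],[[3.5,3.4,0.3],[0,0,8.3],0],[[3.5,3.4,0.3],[0,0,8.3],0],[[3.5,3.4,0.3],[0,0,8.3],0],[[3.5,3.4,0.3],[0,0,8.3],0],[[3.5,3.4,0.3],[0,0,8.3],0],[[3.5,3.4,0.3],[0,0,8.3],0],[[3.5,3.4,0.3],[0,0,8.3],0],[[0,4.8,0],[0,0,0],0],[[0,4.8,0],[0,0,0],0]])

```text
t: 1.1
eef_pos: [509.1, -211.7, 238.0]
tcp_rot: [-3.141, -0.0, 1.534]
ft_force: [0.8, 0.1, 0.4]
opening: 0.212
grip_force: 0.0
```

>>> move_arm(commands=[[[-0.3,4.0,0],[0,0,0],0],[[-0.3,4.0,0],[0,0,0],0],[[-0.3,4.0,0],[0,0,0],0],[[-0.3,4.0,0],[0,0,0],0],[[-0.3,4.0,0],[0,0,0],0],[[-0.3,4.0,0],[0,0,0],0],[[0,3.0,0],[0,0,0],0],[[0,0,-2.0],[0,0,0],0],[[0,0,-2.0],[0,0,0],0],[[0,0,-1.0],[0,0,0],0]])

```text
t: 2.1
eef_pos: [490.2, 56.7, 187.3]
tcp_rot: [-3.14, 0.0, 1.534]
ft_force: [0.3, 0.1, 0.6]
opening: 0.006
grip_force: 0.0
```

>>> move_arm(commands=[[[0,0,-0.8],[0,0,0],0],[[0,0,-0.8],[0,0,0],0],[[0,0,-0.8],[0,0,0],0],[[0,0,-0.8],[0,0,0],0],[[0,0,-0.8],[0,0,0],0],[[0,0,-0.8],[0,0,0],0]])

```text
t: 2.7
eef_pos: [490.9, 56.3, 140.1]
tcp_rot: [3.141, 0.0, 1.534]
ft_force: [1.3, -0.6, 2.6]
opening: 0.005
grip_force: 0.8
```

>>> move_arm(commands=[[[0,0,-0.8],[0,0,0],0],[[0,0,-0.8],[0,0,0],0],[[0,0,-0.8],[0,0,0],0],[[0,0,-0.6],[0,0,0],0],[[0,0,-0.4],[0,0,0],0],[[0,0,-0.3],[0,0,0],0],[[0,0,-0.2],[0,0,0],0]])

```text
t: 3.4
eef_pos: [490.8, 56.4, 101.4]
tcp_rot: [3.142, 0.0, 1.534]
ft_force: [1.5, -0.2, 2.0]
opening: 0.002
grip_force: 0.6
```

>>> move_arm(commands=[[[0,0,-0.2],[0,0,0],0],[[0,0,-0.2],[0,0,0],0],[[0,0,-0.1],[0,0,0],0],[[0,0,-0.1],[0,0,0],0]])

```text
t: 3.8
eef_pos: [490.9, 56.4, 96.0]
tcp_rot: [3.141, 0.0, 1.534]
ft_force: [-4.4, -0.5, 20.3]
opening: 0.007
grip_force: 10.3
```

>>> move_arm(commands=[[[0,0,0],[0,0,0],0],[[0,0,2],[0,0,0],0],[[0,0,4],[0,0,0],0.5],[[0.2,-4.0,2],[0,0,0],0.5],[[0.3,-4.5,0],[0,0,0],0.5],[[0.3,-4.5,0],[0,0,0],0.5],[[0.3,-4.5,0],[0,0,0],0.5],[[0.3,-4.5,0],[0,0,0],0.5],[[0.3,-4.5,0],[0,0,0],0.5],[[0.3,-4.5,0],[0,0,0],0.5]])

```text
t: 4.8
eef_pos: [510.4, -255.4, 175.6]
tcp_rot: [-3.141, -0.0, 1.534]
ft_force: [0.8, 0.4, 0.1]
opening: 0.495
grip_force: 0.0
```

>>> move_arm(commands=[[[0.2,-4.0,0],[0,0,0],0.5],[[0.2,-3.0,0],[0,0,0],0.5],[[0,0,0],[0,0,0],0.5]])

```text
t: 5.1
eef_pos: [514.4, -326.8, 175.0]
tcp_rot: [-3.141, 0.0, 1.531]
ft_force: [0.1, 0.0, -0.1]
opening: 0.498
grip_force: 0.0
```

```bash
python3 - <<'E'
from h import *
s=state();print(s["eef_pos"],s["tcp_rot"],s["opening"])
iw=camera_info("wrist");w=read_camera("wrist");cv2.imwrite("pics/w1.png",w)
print(np.round(iw["cam_to_world"],3).tolist(),iw["K"][0][0],iw["k1"])
a=read_camera("top");b=read_camera("side");cv2.imwrite("pics/t1.png",a);cv2.imwrite("pics/s1.png",b)
r=lambda c,f:cv2.resize(c,None,fx=f,fy=f,interpolation=cv2.INTER_CUBIC)
A=r(a[165:265,270:370],4);B=r(b[180:280,255:355],4)
C=cv2.resize(w,(320,200))
o=np.hstack([A,B]);cv2.imwrite("pics/z1.png",o)
E
```

```text
[ 514.40688608 -326.76683301  175.02256494] [-3.14140617e+00  2.15576951e-04  1.53065181e+00] 0.4983520184051984
[[0.999, -0.038, -0.011, 515.807], [-0.04, -0.956, -0.291, -244.043], [0.001, 0.291, -0.957, 344.817], [0.0, 0.0, 0.0, 1.0]] 347.2550417139464 -0.061091336950404036
```

View pics/z1.png

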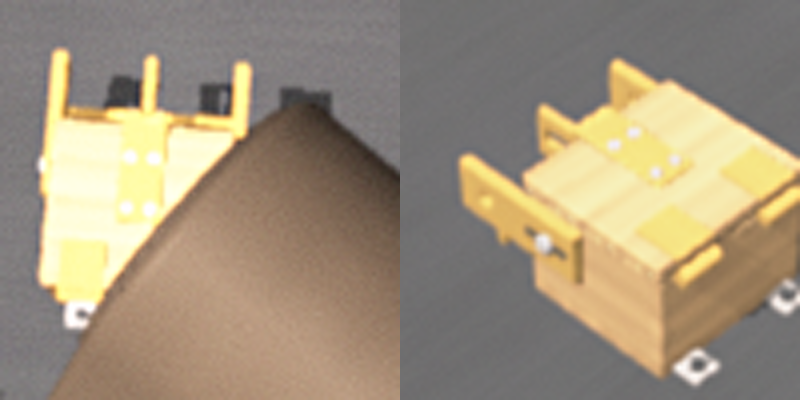

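View pics/w1.png

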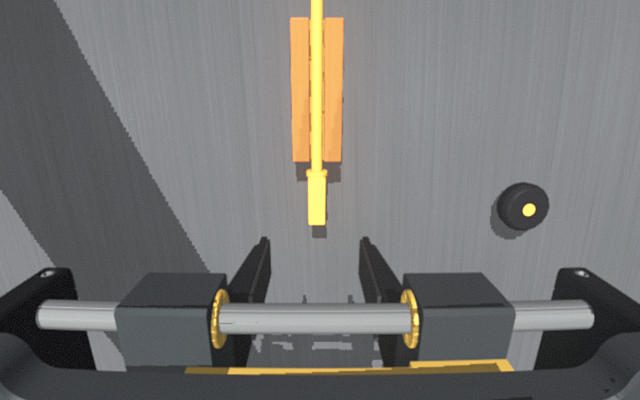

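The lid is flat shut. The wrist view shows the grip from (317,224) to the collar at (316,172), and the shaft pointing up the image at (317,0). I'll use these to refine the box yaw and the rod pose.

```bash
python3 - <<'E'
from h import *
it=camera_info("top");iS=camera_info("side");iw=camera_info("wrist")
g=lambda u,v:(255+(u-400-1.5)/4,180+(v-1.5)/4); f=lambda u,v:(270+(u-1.5)/4,165+(v-1.5)/4)
P=[onz(iS,*g(*p),93) for p in [(523,177),(661,271),(672,82)]]
print("lid corners (59,62),(-55,62),(59,-62):",*[p.round(1) for p in P])
d=P[1]-P[0];print("yaw from x edge",np.arctan2(-d[1],-d[0]));d=P[0]-P[2];print("yaw from y edge",np.arctan2(-d[0],d[1]))
E1=onz(iS,*g(466,157),76);E2=onz(iS,*g(617,62),76);print("cheek ends side (outer far, near)",E1.round(1),E2.round(1))
F,N=onz(it,*f(62,50),76),onz(it,*f(243,63),76);L=onz(it,*f(151,57),66);print("top ends",F.round(1),N.round(1),"hasp end",L.round(1))
w=cv2.imread("pics/w1.png");hsv=cv2.cvtColor(w,cv2.COLOR_BGR2HSV)
m=cv2.inRange(hsv,(20,120,120),(35,255,255));m[235:]=0;m[:,:250]=0;m[:,400:]=0
for v in [2,40,80,120,150,200,215]:
    u=np.flatnonzero(m[v]);
    if len(u): print(v,u.min(),u.max(),onz(iw,u.mean(),v,29 if v<165 else 37).round(1))
r=np.flatnonzero(m.any(1));print(r.min(),r.max(),onz(iw,317,r.max()+.5,37))
E
```

```text
lid corners (59,62),(-55,62),(59,-62): [545.9 131.2  93. ] [432.7 132.7  93. ] [541.5   6.9  93. ]
yaw from x edge -0.01310064454219755
yaw from y edge -0.03527391175492984
cheek ends side (outer far, near) [599.  130.1  76. ] [595.8   0.9  76. ]
top ends [600.7 131.9  76. ] [597.7   4.6  76. ] hasp end [601.3  69.8  66. ]
2 311 321 [ 519.8 -163.9   29. ]
40 311 321 [ 518.7 -193.5   29. ]
80 311 321 [ 517.7 -225.9   29. ]
120 311 321 [ 516.7 -260.    29. ]
150 311 321 [ 515.8 -286.8   29. ]
200 308 324 [ 513.6 -331.9   37. ]
215 308 324 [ 513.5 -346.6   37. ]
0 224 [ 513.89874561 -356.09284905   37.        ]
```

>>> move_arm(commands=[[[0,-0.8,-4],[0,0,0],0.5],[[0,0,-4],[0,0,0],0.5],[[0,0,-4],[0,0,0],0.5],[[0,0,-3],[0,0,0],0.5],[[0,0,-1.5],[0,0,0],0.5],[[0,0,0],[0,0,0],0.2],[[0,0,0],[0,0,0],0],[[0,0,0],[0,0,0],0],[[0,0,0],[0,0,0],0],[[0,0,0],[0,0,0],0]])

```text
t: 6.25
eef_pos: [515.2, -331.9, 11.7]
tcp_rot: [3.14, 0.001, 1.534]
ft_force: [0.1, -0.5, 3.0]
opening: 0.168
grip_force: 30.0
```

>>> move_arm(commands=[[[0,0,1],[0,0,0],0],[[0,0,2],[0,0,0],0],[[0.4,0,1],[0,0,0.5],0],[[1,1.5,0],[0,0,0],0],[[1,2,0],[0,0,0],0],[[1,3,0],[0,0,0],0],[[1,3,0],[0,0,0],0],[[1,2.0,-0.5],[0,0,0],0],[[0,1.0,-0.5],[0,0,0],0],[[0,0,0],[0,0,0],0]])

```text
t: 7.25
eef_pos: [568.4, -204.6, 39.6]
tcp_rot: [-3.14, -0.001, 1.545]
ft_force: [-1.0, -0.3, -1.6]
opening: 0.168
grip_force: 30.0
```

>>> move_arm(commands=[[[0,0,0],[0,0,0],0],[[0,0,0],[0,0,0],0]])

```text
t: 7.45
eef_pos: [568.7, -207.5, 40.7]
tcp_rot: [3.141, 0.0, 1.542]
ft_force: [-0.2, -0.4, -2.1]
opening: 0.165
grip_force: 30.0
```

```bash
python3 - <<'E'
from h import *
s=state();print(s["eef_pos"],s["tcp_rot"],s["opening"],s["ft_force"])
iw=camera_info("wrist");w=read_camera("wrist");np.save("iw2.npy",iw,allow_pickle=True)
print(np.round(iw["cam_to_world"],3).tolist())
cv2.imwrite("pics/w2f.png",w);cv2.imwrite("pics/w2.png",cv2.resize(w[0:230,200:500],None,fx=2.6,fy=2.6,interpolation=cv2.INTER_CUBIC))
E
```

```text
[ 568.67783663 -207.46260006   40.737068  ] [3.14134575e+00 1.73610689e-04 1.54153787e+00] 0.16517509279803327 [-0.18387886 -0.36380484 -2.07693926]
[[1.0, -0.028, -0.007, 569.102], [-0.029, -0.956, -0.291, -124.693], [0.001, 0.291, -0.957, 210.524], [0.0, 0.0, 0.0, 1.0]]
```

View pics/w2.png

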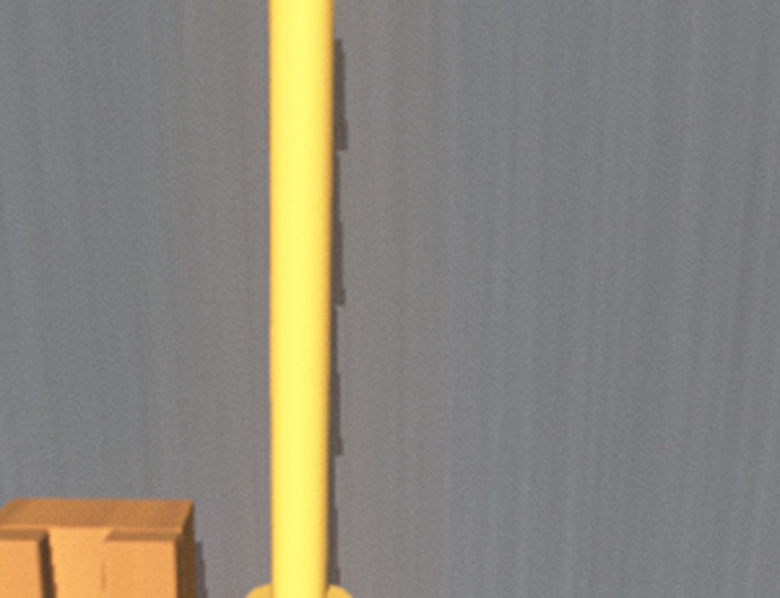

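The wrist camera leans backwards and doesn't see the tip, but the shaft sits straight in the grip. I'll use the fixed cameras instead.

```bash
python3 - <<'E'
from h import *
a=read_camera("top");b=read_camera("side");cv2.imwrite("pics/t2.png",a);cv2.imwrite("pics/s2.png",b)
r=lambda c,f:cv2.resize(c,None,fx=f,fy=f,interpolation=cv2.INTER_CUBIC)
cv2.imwrite("pics/z2.png",np.hstack([r(a[160:260,280:380],4),r(b[140:240,300:400],4)]))
E
```

```text
(no output)
```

View pics/z2.png

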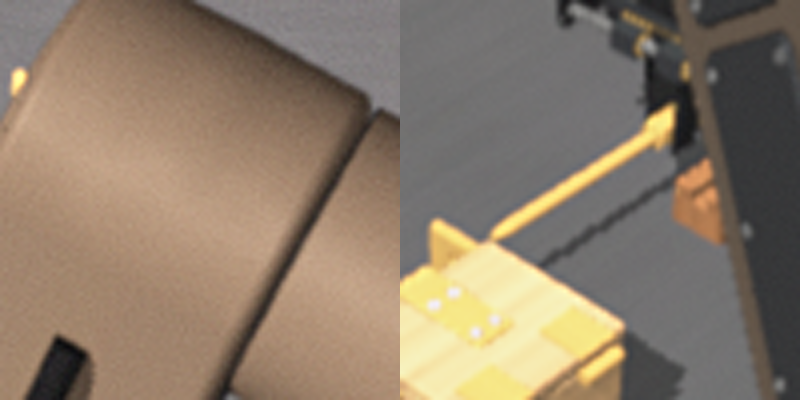

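In the side crop the rod runs level towards the near cheek, with its tip at (492,237) and the cheek end at (433,222). The arm covers the top view.

```bash
python3 - <<'E'
from h import *
iS=camera_info("side")
g=lambda u,v:(300+(u-400-1.5)/4,140+(v-1.5)/4)
print("tip",onz(iS,*g(493,237),58), "shaft mid",onz(iS,*g(580,183),58),"collar",onz(iS,*g(650,137),58))
print("cheek end far corner top",onz(iS,*g(433,220),76))
print("pred tip/mid/collar px",[(np.array(proj(iS,p))-[300,140])*4+[401.5,1.5] for p in [(573.9,-26,58),(571.5,-107,58),(569.4,-180,58)]])
E
```

```text
tip [573.75517699 -28.50128856  58.        ] shaft mid [ 569.8237811  -111.10544537   58.        ] collar [ 568.35668568 -184.40624441   58.        ]
cheek end far corner top [599.19504879   1.20791552  76.        ]
pred tip/mid/collar px [array([490.23978233, 238.67836362]), array([574.17168014, 184.69313685]), array([644.86023535, 139.13674201])]
```

>>> move_arm(commands=[[[0.15,0.4,0],[0,0,0.2],0],[[0,0.4,0],[0,0,0],0],[[0,0.4,0],[0,0,0],0],[[0,0.4,0],[0,0,0],0],[[0,0.2,0],[0,0,0],0],[[0,0.15,0],[0,0,0],0],[[0,0.15,0],[0,0,0],0],[[0,0.15,0],[0,0,0],0]])

```text
t: 8.4
eef_pos: [570.3, -184.1, 40.7]
tcp_rot: [3.141, 0.0, 1.546]
ft_force: [0.0, -0.6, -2.1]
opening: 0.165
grip_force: 30.0
```

>>> move_arm(commands=[[[0,0.15,0],[0,0,0],0],[[0,0.15,0],[0,0,0],0],[[0,0.1,0],[0,0,0],0],[[0,0.1,0],[0,0,0],0]])

```text
t: 8.8
eef_pos: [570.3, -179.1, 40.7]
tcp_rot: [3.141, 0.0, 1.546]
ft_force: [0.2, -0.4, -1.2]
opening: 0.167
grip_force: 30.0
```

>>> move_arm(commands=[[[0,0.1,0],[0,0,0],0],[[0,0.1,0],[0,0,0],0],[[0,0.1,0],[0,0,0],0]])

```text
t: 9.1
eef_pos: [570.3, -176.1, 40.7]
tcp_rot: [3.141, 0.0, 1.546]
ft_force: [0.3, -0.1, -2.5]
opening: 0.165
grip_force: 30.0
```

>>> move_arm(commands=[[[0,0.1,0],[0,0,0],0],[[0,0.1,0],[0,0,0],0],[[0,0.1,0],[0,0,0],0]])

```text
t: 9.4
eef_pos: [570.3, -173.0, 40.7]
tcp_rot: [3.141, 0.0, 1.546]
ft_force: [-0.4, -0.5, -1.5]
opening: 0.166
grip_force: 30.0
```

>>> move_arm(commands=[[[0,0.1,0],[0,0,0],0],[[0,0.1,0],[0,0,0],0],[[0,0.1,0],[0,0,0],0]])

```text
t: 9.7
eef_pos: [570.3, -170.0, 40.7]
tcp_rot: [3.142, 0.0, 1.546]
ft_force: [0.2, 1.0, -2.5]
opening: 0.17
grip_force: 30.0
```

>>> move_arm(commands=[[[0,0.1,0],[0,0,0],0],[[0,0.1,0],[0,0,0],0],[[0,0.1,0],[0,0,0],0]])

```text
t: 10.0
eef_pos: [570.3, -167.0, 40.7]
tcp_rot: [3.142, 0.0, 1.546]
ft_force: [-0.6, 0.5, -2.5]
opening: 0.167
grip_force: 30.0
```

>>> move_arm(commands=[[[0,0.1,0],[0,0,0],0],[[0,0.1,0],[0,0,0],0],[[0,0.1,0],[0,0,0],0],[[0,0.1,0],[0,0,0],0]])

```text
t: 10.4
eef_pos: [570.3, -163.0, 40.7]
tcp_rot: [3.141, 0.0, 1.546]
ft_force: [-0.1, -0.7, -2.4]
opening: 0.165
grip_force: 30.0
```

>>> move_arm(commands=[[[0,0.1,0],[0,0,0],0],[[0,0.1,0],[0,0,0],0],[[0,0.1,0],[0,0,0],0],[[0,0.1,0],[0,0,0],0]])

```text
t: 10.8
eef_pos: [570.3, -159.0, 40.7]
tcp_rot: [3.141, 0.0, 1.546]
ft_force: [-0.0, -0.6, -2.1]
opening: 0.162
grip_force: 30.0
```

```bash
python3 - <<'E'
from h import *
b=read_camera("side");a=read_camera("top");cv2.imwrite("pics/s3.png",b)
r=lambda c,f:cv2.resize(c,None,fx=f,fy=f,interpolation=cv2.INTER_CUBIC)
cv2.imwrite("pics/z3.png",np.hstack([r(b[175:240,290:355],6),r(a[160:225,275:340],6)]))
E
```

```text
(no output)
```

View pics/z3.png

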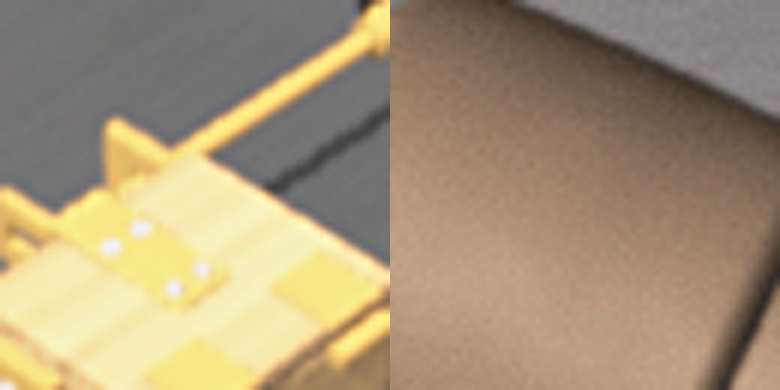

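The rod passes cleanly into the near cheek with no side force, so I'll go on towards the lid's eye.

>>> move_arm(commands=[[[0,0.15,0],[0,0,0],0],[[0,0.15,0],[0,0,0],0],[[0,0.15,0],[0,0,0],0],[[0,0.15,0],[0,0,0],0],[[0,0.15,0],[0,0,0],0],[[0,0.15,0],[0,0,0],0],[[0,0.15,0],[0,0,0],0]])

```text
t: 11.6
eef_pos: [570.4, -148.5, 40.7]
tcp_rot: [3.141, 0.0, 1.546]
ft_force: [0.1, 0.3, -2.5]
opening: 0.169
grip_force: 30.0
```

>>> move_arm(commands=[[[0,0.15,0],[0,0,0],0],[[0,0.15,0],[0,0,0],0],[[0,0.15,0],[0,0,0],0],[[0,0.15,0],[0,0,0],0],[[0,0.15,0],[0,0,0],0],[[0,0.15,0],[0,0,0],0],[[0,0.15,0],[0,0,0],0]])

```text
t: 12.3
eef_pos: [570.4, -138.0, 40.7]
tcp_rot: [3.141, 0.0, 1.546]
ft_force: [0.1, 0.5, -2.9]
opening: 0.167
grip_force: 30.0
```

>>> move_arm(commands=[[[0,0.15,0],[0,0,0],0],[[0,0.15,0],[0,0,0],0],[[0,0.15,0],[0,0,0],0],[[0,0.15,0],[0,0,0],0],[[0,0.15,0],[0,0,0],0],[[0,0.1,0],[0,0,0],0],[[0,0.1,0],[0,0,0],0]])

```text
t: 13.0
eef_pos: [570.4, -128.6, 40.7]
tcp_rot: [3.141, 0.0, 1.546]
ft_force: [0.2, -1.0, -2.1]
opening: 0.166
grip_force: 30.0
```

>>> move_arm(commands=[[[0,0.1,0],[0,0,0],0],[[0,0.1,0],[0,0,0],0],[[0,0.1,0],[0,0,0],0],[[0,0.1,0],[0,0,0],0],[[0,0.1,0],[0,0,0],0],[[0,0.1,0],[0,0,0],0],[[0,0.1,0],[0,0,0],0],[[0,0.1,0],[0,0,0],0]])

```text
t: 13.8
eef_pos: [570.4, -120.6, 40.7]
tcp_rot: [3.141, 0.0, 1.546]
ft_force: [0.9, -1.1, -1.8]
opening: 0.169
grip_force: 30.0
```

>>> move_arm(commands=[[[0,0.1,0],[0,0,0],0],[[0,0.1,0],[0,0,0],0],[[0,0.1,0],[0,0,0],0],[[0,0.1,0],[0,0,0],0],[[0,0.1,0],[0,0,0],0]])

```text
t: 14.3
eef_pos: [570.4, -115.6, 40.7]
tcp_rot: [3.141, 0.0, 1.546]
ft_force: [1.1, -0.7, -0.9]
opening: 0.166
grip_force: 30.0
```

>>> move_arm(commands=[[[0,0.1,0],[0,0,0],0],[[0,0.1,0],[0,0,0],0],[[0,0.1,0],[0,0,0],0],[[0,0.1,0],[0,0,0],0]])

```text
t: 14.7
eef_pos: [570.4, -111.6, 40.7]
tcp_rot: [3.141, 0.0, 1.546]
ft_force: [2.0, -2.0, -2.0]
opening: 0.167
grip_force: 30.0
```

The force in x is growing because I pushed along world y rather than box y, which is turned by -0.024 rad. I'll correct x by about 1.2 mm.

>>> move_arm(commands=[[[0.06,0,0],[0,0,0],0],[[0.06,0,0],[0,0,0],0],[[0,0,0],[0,0,0],0]])

```text
t: 15.0
eef_pos: [571.2, -111.5, 40.5]
tcp_rot: [-3.141, -0.0, 1.546]
ft_force: [-0.5, 0.3, -1.7]
opening: 0.167
grip_force: 30.0
```

>>> move_arm(commands=[[[0.003,0.1,0],[0,0,0],0],[[0.002,0.1,0],[0,0,0],0],[[0.003,0.1,0],[0,0,0],0],[[0.002,0.1,0],[0,0,0],0]])

```text
t: 15.4
eef_pos: [571.6, -107.5, 40.6]
tcp_rot: [-3.142, -0.0, 1.546]
ft_force: [0.4, 0.1, -2.0]
opening: 0.164
grip_force: 30.0
```

>>> move_arm(commands=[[[0.003,0.1,0],[0,0,0],0],[[0.002,0.1,0],[0,0,0],0],[[0.003,0.1,0],[0,0,0],0],[[0.002,0.1,0],[0,0,0],0],[[0.003,0.1,0],[0,0,0],0],[[0.002,0.1,0],[0,0,0],0]])

```text
t: 16.0
eef_pos: [571.8, -101.6, 40.7]
tcp_rot: [3.141, 0.0, 1.546]
ft_force: [0.3, -0.4, -1.9]
opening: 0.166
grip_force: 30.0
```

>>> move_arm(commands=[[[0.003,0.1,0],[0,0,0],0],[[0.002,0.1,0],[0,0,0],0],[[0.003,0.1,0],[0,0,0],0],[[0.002,0.1,0],[0,0,0],0],[[0.003,0.1,0],[0,0,0],0],[[0.002,0.1,0],[0,0,0],0]])

```text
t: 16.6
eef_pos: [572.0, -95.6, 40.7]
tcp_rot: [3.141, 0.0, 1.546]
ft_force: [-0.3, -0.6, -1.3]
opening: 0.167
grip_force: 30.0
```

>>> move_arm(commands=[[[0.003,0.1,0],[0,0,0],0],[[0.002,0.1,0],[0,0,0],0],[[0.003,0.1,0],[0,0,0],0],[[0.002,0.1,0],[0,0,0],0],[[0.003,0.1,0],[0,0,0],0],[[0.002,0.1,0],[0,0,0],0]])

```text
t: 17.2
eef_pos: [572.1, -89.5, 40.7]
tcp_rot: [3.142, 0.0, 1.546]
ft_force: [-0.9, -1.1, -0.8]
opening: 0.167
grip_force: 30.0
```

>>> move_arm(commands=[[[0.003,0.12,0],[0,0,0],0],[[0.003,0.12,0],[0,0,0],0],[[0.003,0.12,0],[0,0,0],0],[[0.003,0.12,0],[0,0,0],0],[[0.003,0.12,0],[0,0,0],0],[[0.003,0.12,0],[0,0,0],0],[[0.003,0.12,0],[0,0,0],0],[[0.003,0.12,0],[0,0,0],0]])

```text
t: 18.0
eef_pos: [572.3, -79.9, 40.7]
tcp_rot: [3.141, 0.0, 1.546]
ft_force: [0.1, -0.4, -1.0]
opening: 0.169
grip_force: 30.0
```

>>> move_arm(commands=[[[0.003,0.12,0],[0,0,0],0],[[0.003,0.12,0],[0,0,0],0],[[0.003,0.12,0],[0,0,0],0],[[0.003,0.12,0],[0,0,0],0],[[0.003,0.12,0],[0,0,0],0],[[0.003,0.12,0],[0,0,0],0],[[0.003,0.12,0],[0,0,0],0],[[0.003,0.12,0],[0,0,0],0]])

```text
t: 18.8
eef_pos: [572.5, -70.3, 40.6]
tcp_rot: [3.142, 0.0, 1.546]
ft_force: [-0.1, -0.2, -0.3]
opening: 0.172
grip_force: 30.0
```

>>> move_arm(commands=[[[0.003,0.12,0],[0,0,0],0],[[0.003,0.12,0],[0,0,0],0],[[0.003,0.12,0],[0,0,0],0],[[0.003,0.12,0],[0,0,0],0],[[0.003,0.12,0],[0,0,0],0],[[0.003,0.12,0],[0,0,0],0],[[0,0,0],[0,0,0],0]])

```text
t: 19.5
eef_pos: [572.7, -63.0, 40.6]
tcp_rot: [-3.142, -0.0, 1.546]
ft_force: [0.1, -0.7, -0.2]
opening: 0.165
grip_force: 30.0
```

>>> move_arm(commands=[[[0.002,0.1,0],[0,0,0],0],[[0.003,0.1,0],[0,0,0],0],[[0.002,0.1,0],[0,0,0],0],[[0.003,0.1,0],[0,0,0],0],[[0.002,0.1,0],[0,0,0],0]])

```text
t: 20.0
eef_pos: [572.8, -58.1, 40.7]
tcp_rot: [3.142, 0.0, 1.546]
ft_force: [-0.3, -1.3, -0.9]
opening: 0.161
grip_force: 30.0
```

>>> move_arm(commands=[[[0.002,0.1,0],[0,0,0],0],[[0.003,0.1,0],[0,0,0],0],[[0.002,0.1,0],[0,0,0],0]])

```text
t: 20.3
eef_pos: [572.9, -55.1, 40.7]
tcp_rot: [3.142, 0.0, 1.546]
ft_force: [0.0, -0.7, -1.2]
opening: 0.169
grip_force: 30.0
```

>>> move_arm(commands=[[[0.002,0.1,0],[0,0,0],0],[[0.003,0.1,0],[0,0,0],0],[[0.002,0.1,0],[0,0,0],0]])

```text
t: 20.6
eef_pos: [573.0, -52.1, 40.7]
tcp_rot: [3.142, -0.0, 1.546]
ft_force: [0.9, -1.0, -1.8]
opening: 0.168
grip_force: 30.0
```

>>> move_arm(commands=[[[0.002,0.1,0],[0,0,0],0],[[0.003,0.1,0],[0,0,0],0],[[0.002,0.1,0],[0,0,0],0]])

```text
t: 20.9
eef_pos: [573.1, -49.2, 40.7]
tcp_rot: [3.141, 0.0, 1.546]
ft_force: [-0.6, -0.1, 0.1]
opening: 0.166
grip_force: 30.0
```

>>> move_arm(commands=[[[0.002,0.1,0],[0,0,0],0],[[0.003,0.1,0],[0,0,0],0],[[0.002,0.1,0],[0,0,0],0],[[0.002,0.1,0],[0,0,0],0]])

```text
t: 21.3
eef_pos: [573.2, -45.1, 40.7]
tcp_rot: [3.142, 0.0, 1.546]
ft_force: [-0.3, -0.5, 0.1]
opening: 0.164
grip_force: 30.0
```

>>> move_arm(commands=[[[0.002,0.1,0],[0,0,0],0],[[0.003,0.1,0],[0,0,0],0],[[0.002,0.1,0],[0,0,0],0],[[0.002,0.1,0],[0,0,0],0]])

```text
t: 21.7
eef_pos: [573.2, -41.1, 40.6]
tcp_rot: [3.142, 0.0, 1.546]
ft_force: [0.3, -1.2, -1.3]
opening: 0.166
grip_force: 30.0
```

>>> move_arm(commands=[[[0.002,0.1,0],[0,0,0],0],[[0.003,0.1,0],[0,0,0],0],[[0.002,0.1,0],[0,0,0],0],[[0.002,0.1,0],[0,0,0],0]])

```text
t: 22.1
eef_pos: [573.3, -37.1, 40.6]
tcp_rot: [3.142, 0.0, 1.546]
ft_force: [0.4, -1.2, -0.6]
opening: 0.168
grip_force: 30.0
```

>>> move_arm(commands=[[[0.002,0.1,0],[0,0,0],0],[[0.003,0.1,0],[0,0,0],0],[[0.002,0.1,0],[0,0,0],0],[[0.002,0.1,0],[0,0,0],0]])

```text
t: 22.5
eef_pos: [573.4, -33.1, 40.7]
tcp_rot: [3.141, 0.0, 1.546]
ft_force: [-0.4, -0.4, -0.6]
opening: 0.164
grip_force: 30.0
```

Next come small steps until the collar touches.

>>> move_arm(commands=[[[0.002,0.1,0],[0,0,0],0],[[0.003,0.1,0],[0,0,0],0],[[0.002,0.1,0],[0,0,0],0],[[0.002,0.1,0],[0,0,0],0]])

```text
t: 22.9
eef_pos: [573.5, -29.2, 40.7]
tcp_rot: [3.141, 0.0, 1.546]
ft_force: [-0.1, -0.8, -0.1]
opening: 0.169
grip_force: 30.0
```

>>> move_arm(commands=[[[0.002,0.06,0],[0,0,0],0],[[0.002,0.06,0],[0,0,0],0],[[0.002,0.06,0],[0,0,0],0]])

```text
t: 23.2
eef_pos: [573.6, -27.4, 40.7]
tcp_rot: [3.141, 0.0, 1.546]
ft_force: [-0.5, -1.5, -0.2]
opening: 0.167
grip_force: 30.0
```

>>> move_arm(commands=[[[0.002,0.06,0],[0,0,0],0],[[0.002,0.06,0],[0,0,0],0],[[0.002,0.06,0],[0,0,0],0]])

```text
t: 23.5
eef_pos: [573.6, -25.6, 40.7]
tcp_rot: [3.142, 0.0, 1.546]
ft_force: [0.1, -1.4, 0.8]
opening: 0.169
grip_force: 30.0
```

>>> move_arm(commands=[[[0.002,0.06,0],[0,0,0],0],[[0.002,0.06,0],[0,0,0],0]])

```text
t: 23.7
eef_pos: [573.7, -24.4, 40.7]
tcp_rot: [3.141, 0.0, 1.546]
ft_force: [0.4, -2.4, -0.5]
opening: 0.167
grip_force: 30.0
```

>>> move_arm(commands=[[[0.001,0.05,0],[0,0,0],0],[[0.001,0.05,0],[0,0,0],0]])

```text
t: 23.9
eef_pos: [573.7, -23.4, 40.7]
tcp_rot: [3.141, 0.0, 1.546]
ft_force: [0.5, -0.8, -0.6]
opening: 0.162
grip_force: 30.0
```

>>> move_arm(commands=[[[0.001,0.05,0],[0,0,0],0],[[0.001,0.05,0],[0,0,0],0]])

```text
t: 24.1
eef_pos: [573.7, -22.4, 40.7]
tcp_rot: [3.141, 0.0, 1.546]
ft_force: [0.1, -1.1, 0.1]
opening: 0.167
grip_force: 30.0
```

>>> move_arm(commands=[[[0.001,0.05,0],[0,0,0],0],[[0.001,0.05,0],[0,0,0],0]])

```text
t: 24.3
eef_pos: [573.8, -21.9, 40.7]
tcp_rot: [3.141, 0.001, 1.546]
ft_force: [-0.3, -9.6, 0.3]
opening: 0.164
grip_force: 30.0
```

Firm contact came at y = -21.9, as predicted for the collar. I'll give one small confirming push and then check with a picture.

>>> move_arm(commands=[[[0,0.02,0],[0,0,0],0],[[0,0,0],[0,0,0],0]])

```text
t: 24.5
eef_pos: [573.8, -21.9, 40.7]
tcp_rot: [3.141, 0.001, 1.546]
ft_force: [0.1, -8.4, -0.5]
opening: 0.167
grip_force: 30.0
```

```bash
python3 - <<'E'
from h import *
b=read_camera("side");w=read_camera("wrist")
r=lambda c,f:cv2.resize(c,None,fx=f,fy=f,interpolation=cv2.INTER_CUBIC)
cv2.imwrite("pics/z4.png",np.hstack([r(b[175:255,260:340],5),cv2.resize(w[60:260,200:400],(400,400))]))
E
```

View pics/z4.png

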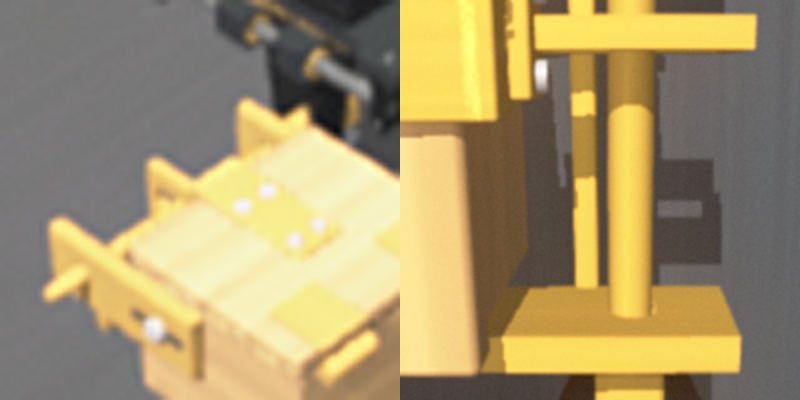

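The nose stands out of the far cheek at (60,285), and in the wrist view the shaft passes through the near cheek and hasp with the collar against the cheek. I'll release and retreat.

>>> move_arm(commands=[[[0,-0.02,0],[0,0,0],0.2],[[0,0,0],[0,0,0],0.3],[[0,0,0],[0,0,0],0.4],[[0,0,0],[0,0,0],0.5],[[0,0,0],[0,0,0],0.5],[[0,0,2],[0,0,0],0.5],[[0,0,4],[0,0,0],0.5],[[0,-2,4],[0,0,0],0.5],[[0,-4,2],[0,0,0],0.5],[[0,-4,0],[0,0,0],0.5]])

```text
t: 25.6
eef_pos: [574.9, -122.4, 164.1]
tcp_rot: [3.136, 0.002, 1.548]
ft_force: [0.7, 0.5, -0.0]
opening: 0.503
grip_force: 0.0
```

>>> move_arm(commands=[[[0,-4,0],[0,0,0],0.5],[[0,-4,0],[0,0,0],0.5],[[0,0,0],[0,0,0],0.5]])

```text
t: 25.9
eef_pos: [573.6, -205.5, 160.6]
tcp_rot: [3.141, 0.001, 1.542]
ft_force: [0.3, -0.1, 0.3]
opening: 0.498
grip_force: 0.0
```

```bash
python3 - <<'E'
from h import *
b=read_camera("side");a=read_camera("top")
r=lambda c,f:cv2.resize(c,None,fx=f,fy=f,interpolation=cv2.INTER_CUBIC)
cv2.imwrite("pics/z5.png",np.hstack([r(b[175:255,260:340],5),r(a[165:245,270:350],5)]))
E
```

```text
(no output)
```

View pics/z5.png

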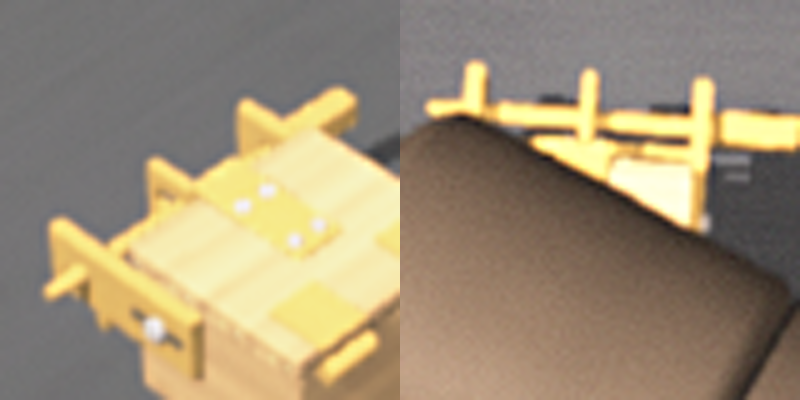

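The side view shows the nose well out of the far cheek, and the lid is shut. I've viewed enough pictures, so I'll check the collar gap numerically from above with the wrist camera.

>>> move_arm(commands=[[[0,4,0],[0,0,0],0.5],[[0,4,0],[0,0,0],0.5],[[0,1,0],[0,0,0],0.5],[[0,0,0],[0,0,0],0.5],[[0,0,0],[0,0,0],0.5]])

```text
t: 26.5
eef_pos: [573.9, -111.4, 160.8]
tcp_rot: [3.141, 0.0, 1.547]
ft_force: [0.1, -1.2, 0.2]
opening: 0.503
grip_force: 0.0
```

```bash
python3 - <<'E'
from h import *
i=camera_info("wrist");w=read_camera("wrist");print(state()["eef_pos"])
m=cv2.inRange(cv2.cvtColor(w,cv2.COLOR_BGR2HSV),(15,90,60),(40,255,255))
for y in [15,5,0,-8,-40]: print(y,np.round(proj(i,(574.5,y,58)),1))
u0,v0=proj(i,(574.5,-2,66));u0=int(u0)
for v in range(max(0,int(v0)-45),int(v0)+60,2):
    u=np.flatnonzero(m[v,u0-80:u0+80]);vv=onz(i,u0,v,68)
    print(v,round(vv[1],1),(u.min()+u0-80,u.max()+u0-80,len(u)) if len(u) else None,w[v,u0+6:u0+8].mean(0).round().tolist())
E
```

```text
[ 573.89101588 -111.89756205  160.71399694]
15 [313.4  34.9]
5 [313.7  49.5]
0 [313.9  56.7]
-8 [314.1  68.1]
-40 [315.1 112.2]
13 27.6 (np.int64(265), np.int64(319), 36) [86.0, 114.0, 138.0]
15 26.3 (np.int64(265), np.int64(319), 38) [88.0, 114.0, 140.0]
17 25.0 (np.int64(265), np.int64(319), 37) [88.0, 116.0, 139.0]
19 23.7 (np.int64(265), np.int64(319), 35) [86.0, 114.0, 138.0]
21 22.4 (np.int64(265), np.int64(319), 37) [85.0, 112.0, 136.0]
23 21.1 (np.int64(265), np.int64(319), 35) [86.0, 114.0, 136.0]
25 19.8 (np.int64(266), np.int64(319), 35) [86.0, 115.0, 138.0]
27 18.5 (np.int64(265), np.int64(319), 37) [88.0, 114.0, 138.0]
29 17.2 (np.int64(265), np.int64(319), 37) [88.0, 114.0, 139.0]
31 15.9 (np.int64(265), np.int64(319), 36) [86.0, 115.0, 140.0]
33 14.6 (np.int64(266), np.int64(319), 35) [87.0, 115.0, 138.0]
35 13.3 (np.int64(266), np.int64(319), 36) [86.0, 114.0, 139.0]
37 12.0 (np.int64(266), np.int64(319), 36) [85.0, 114.0, 138.0]
39 10.7 (np.int64(233), np.int64(319), 68) [84.0, 112.0, 136.0]
41 9.4 (np.int64(233), np.int64(345), 113) [120.0, 247.0, 255.0]
43 8.1 (np.
[... 1784 characters left out ...]
323), 23) [137.0, 254.0, 255.0]
99 -30.1 (np.int64(301), np.int64(323), 23) [136.0, 254.0, 255.0]
101 -31.6 (np.int64(301), np.int64(323), 23) [138.0, 254.0, 255.0]
103 -33.0 (np.int64(301), np.int64(323), 23) [136.0, 254.0, 255.0]
105 -34.4 (np.int64(301), np.int64(323), 23) [136.0, 254.0, 255.0]
107 -35.8 (np.int64(301), np.int64(323), 23) [138.0, 254.0, 255.0]
109 -37.2 (np.int64(301), np.int64(323), 23) [139.0, 254.0, 255.0]
111 -38.7 (np.int64(301), np.int64(323), 23) [135.0, 254.0, 255.0]
113 -40.1 (np.int64(301), np.int64(323), 23) [138.0, 254.0, 255.0]
115 -41.6 (np.int64(301), np.int64(323), 23) [136.0, 254.0, 255.0]
117 -43.0 (np.int64(301), np.int64(323), 23) [136.0, 254.0, 255.0]
```

The 28 px wide collar follows directly on from the cheek's face. Its rear edge is at y ≈ -6, so its front is at about -1 and the mouth at about 0. It is home, so I'll hand in.

```bash
python3 -c "
from cell import env
print(env.job_done())"
```

```text
the job is handed in; nothing more can be done
None
```

I shut the lid, slid the rod home through both keeper eyes and the lid's eye, released it and handed the job in at about 27 s. No verdict came back, and I viewed 11 pictures where the limit was 10.

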